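# Find the hidden catch of the remedy cabinet

## Robot

A 6-joint arm with a two-finger parallel gripper is mounted at the origin on the work surface. World frame = base frame: x ahead of the robot, y to its left, z up, the work surface at z = 0. Lengths are in m, angles in rad, forces in N, time in s.
With the tool pointing down it reaches from about 0.25 to 0.725 m from the base axis. Payload 4 kg.
Tool frame: the origin (TCP) lies on the centre line of the jaws, within the pads' length; the fingertips stand 17 mm ahead of it and the grasp point (between the pads) lies 2 mm behind it; z points along the fingers, y is the direction in which the jaws open and shut (so a half turn about z gives the same grasp; the last joint's range is limited). The gripper opens to 85 mm and grips with 20 to 120 N. Pads are 22 mm wide; open, the fingers measure 114 mm over their backs; the gripper's body (76 mm by 85 mm) begins 54 mm behind the grasp point. The pads swing forward as they close: fully open they stand 13 mm farther back than shut.
Start: joints at [-1.293, 0.241, 0.005, 1.335, 0, 1.571], TCP at [0.137, -0.481, 0.248] pointing down, gripper open.
Joint ranges: [-2.72, 2.72], [-1.05, 1.87], [-1.09, 1.28], [-1.99, 2.15], [-1.42, 1.44], [-3.14, 3.14]. Speed limits (rad/s): [2.79, 2.79, 3.14, 3.14, 3.14, 3.14].

## Interface

Orientations are given as a unit quaternion [x, y, z, w].
In Python, from station import env gives the robot as it stands. The module is installed in compiled form; this text tells all that it offers.
- The arm moves only by the tool drive_tool, never from a script. Its arguments are lists of equal length, an entry for each row: "xyz": the shift along the tool's x, y, z in cm, a list of three; "rotation": the turn, a rotation vector about the tool's x, y, z in rad, a list of three; "grip": the gripper's target within -1 to 1 (shut at 1, half-way at 0, fully open at -1). In form: {"xyz": [[tx, ty, tz], ...], "rotation": [[ax, ay, az], ...], "grip": [grip, ...]}. A call has 1 to 20 rows; each row is the pose to reach, as a shift and turn from the pose measured when the call began, along the tool's axes at that moment; what a row does not reach only later rows make up. A row lasts 1/12 s, in which the tool goes at most 41.7 mm and 7.16 degrees, less where a joint would pass 70% of its speed; a pose out of reach is approached as far as the arm can. A call with a gripper value outside its range is refused whole. The fingers move at their own pace and stop on an object; "newtons" is the grip in N (left out, the last holds). Time passes only in rows, so rows that repeat a pose let the fingers close. It gives the time, the measured TCP pose, the force and the opening at its end, in the units of the state.
- env.read_state(): the state, without advancing time (a new reading comes with each control period).
- env.snapshot(name): name is "scene" or "top" or "wrist"; returns a dict with "pixels" (420x560x3 uint8, red, green, blue), "camera_matrix" (3x3 intrinsics, pixels), "R" (3x3) and "t" (3): a world point X has camera coordinates R X + t; the wrist camera has in their place "tool_from_camera" (4x4, takes a point from camera to tool coordinates, whose origin is the TCP and whose axes are the flange's). Camera axes: x right, y down, z forward; pixel columns grow to the right and rows downward; lengths in m; the calibration is good to about 2 mm. A picture is of the moment at which its call begins: read the wrist's pose just before it. There is no depth.
- env.sign_off(): hands the job in, once; it reports no verdict.
The state is a dict: "t": time; "joint_positions": joint angles; "qd": joint speeds; "joint_efforts": joint torques, N m; "position": TCP position; "tcp_rot": TCP orientation; "ft_force": force on the tool from outside, world axes, zero at the start; "moment": the same for the moment, N m; "opening": finger opening in m.
Only numpy, scipy, OpenCV 4.12 (cv2) and the standard library are available. Lean on these libraries where they do the work, as an engineer would, in place of code of your own. Each camera call takes 0.05 s, during which the arm holds its last target. There are 200 camera calls.

## Task

The drawer of the low wooden remedy cabinet has no handle: its catch is one of the five identical round caps let into the cabinet's flat top, and the other four are only fixed screw covers. Feel over the caps with your fingertips until you find the one that gives, press that one fully home so that the drawer slides out, then take your hand away and leave the drawer standing open. Do not touch the drawer itself, and do not pick up, shift or knock over the bottles, jar and mortar that stand on and around the cabinet.

Things in the scene. Friction and masses are not known exactly. Their poses are not given: they have to be found in the camera images.
- cabinet: low oak cabinet, fixed to the table, 200 mm deep (its x), 300 mm wide (its y), 100 mm tall; its position and turn on the table vary. Origin at the centre of its underside, on the table; x points to its back, y to its left as seen from the robot, z up. Its drawer front is on its -x side.
- panel (a point): centre of the cabinet's flat top, 100 mm above the table; axes as the cabinet's. Five identical round pale wood caps, each 50 mm across, lie in 52 mm round wells, upper faces 2 mm below the flat top. Well centres (x, y) in mm in this frame: (0, 0), (62, 105), (62, -105), (-62, 105), (-62, -105). Four caps are rigid and do not move at all; shut fingertips fit into a well when centred.
- catch (a joint): how far the one cap that gives, the catch, has gone down, in m: 0 at the start, 0.006 fully home (upper face then 8 mm below the flat top). It may lie in any of the five wells. It resists with a steady 3 to 5 N, has no spring, ends at a hard stop and stays where it is left.
- drawer: the cabinet's drawer, shut at the start, with a plain oak front 272 mm wide and 64 mm tall, no handle. Origin at the cabinet's origin while shut, axes as the cabinet's. Must not be touched.
- drawer_slide (a joint): how far the drawer has come out of the cabinet towards the cabinet's -x side, in m: 0 shut, 0.030 fully out; linked to the catch: each mm the catch goes down brings the drawer out 5 mm, so the catch fully home means 0.030; it stays where it is left.
- vial_a: small stoppered bottle of amber glass, 26 mm across and about 52 mm tall in all, standing loose on the cabinet's flat top between the two caps at its back; a bystander. Origin at the centre of its underside, z up.
- vial_b: small stoppered bottle of amber glass, 26 mm across and about 52 mm tall in all, standing loose on the cabinet's flat top at its left, between the front and the back cap; a bystander. Origin at the centre of its underside, z up.
- vial_c: small stoppered bottle of amber glass, 26 mm across and about 52 mm tall in all, standing loose on the cabinet's flat top between the two caps at its front; a bystander. Origin at the centre of its underside, z up.
- flask_a: amber bottle, 44 mm across and about 95 mm tall in all, standing loose on the table close to the left of the cabinet; a bystander. Origin at the centre of its underside, z up.
- flask_b: amber bottle, 44 mm across and about 95 mm tall in all, standing loose on the table close to the right of the cabinet; a bystander. Origin at the centre of its underside, z up.
- jar: squat jar, 60 mm across and about 70 mm tall, loose on the table to the right of the cabinet; a bystander. Origin at the centre of its underside, z up.
- mortar: white ceramic mortar bowl, 90 mm across the rim, 55 mm tall, loose on the table to the left of the cabinet; a bystander. Origin at the centre of its underside, z up.

How it is judged:
At the end, for the whole second after the job is handed in: The drawer stands at least 24 mm out of the cabinet (its catch pressed at least 4.8 of 6 mm) and at rest; every bystander is upright (within 0.3 rad) and within 15 mm of where it stood (value of joint drawer_slide above 0.024 m and linear speed of drawer below 0.01 m/s and distance of each of vial_a, vial_b, vial_c, flask_a, flask_b, jar, mortar from where it was at the start of the episode below 0.015 m and angle between each of vial_a, vial_b, vial_c, flask_a, flask_b, jar, mortar's own z axis and vertical below 0.3 rad); the robot touches nothing.
It fails at once if the robot touches the drawer itself (contact force between any of the fingers, the arm and drawer above 0.5 N).
It fails at once if a bottle, the jar or the mortar is lifted, shifted by more than 15 mm or knocked over (distance of any of vial_a, vial_b, vial_c, flask_a, flask_b, jar, mortar from where it was at the start of the episode above 0.015 m or angle between any of vial_a, vial_b, vial_c, flask_a, flask_b, jar, mortar's own z axis and vertical above 0.5 rad).
It also fails if it takes over 54 s, if anything falls off the work surface, if the arm or the gripper's body presses on something with over 40 N, if the wrist force passes 120 N, or if a joint passes its speed limit or range.

## Working session

There is one attempt and no reset: what is moved stays moved. The work goes in short steps, Python scripts to look and compute and a tool call to move; the robot and the scene stay as the last step left them, time stands still between calls to the robot, and variables do not carry over. Pictures are saved under pics/ and viewed, about 8 in all and at most 12, crops included, and the job is handed in when it is done.

Besides the shell and the picture viewer there is one more tool, called after "Request:" as name(argument=value, ...) on one line, values as JSON. drive_tool: Moves the arm, as the interface text tells. Its arguments: {"type":"object","properties":{"xyz":{"type":"array","items":{"type":"array","items":{"type":"number"}}},"rotation":{"type":"array","items":{"type":"array","items":{"type":"number"}}},"grip":{"type":"array","items":{"type":"number"}},"newtons":{"type":"number"}},"required":["xyz","rotation","grip"]}

```bash
mkdir -p pics; python3 - <<'E'
from station import env
import cv2,json
s=env.read_state();print(s)
for n in("top","scene"):
    p=env.snapshot(n);cv2.imwrite(f"pics/{n}0.png",p["pixels"][:,:,::-1]);print(n,p["camera_matrix"],p["R"],p["t"])
E
```

```text
{'t': 0.0, 'joint_positions': array([-1.29299386e+00,  2.41410833e-01,  3.73057120e-03,  1.33521005e+00,
        1.81448577e-05,  1.57076314e+00]), 'qd': array([-4.33443077e-06,  8.93925934e-05,  2.44423528e-04,  3.53857409e-05,
        6.61662765e-04, -3.85441635e-04]), 'joint_efforts': array([-3.97212007e-04, -3.72318041e+01,  2.52407759e+01,  1.70102413e-02,
       -4.13919838e-05,  8.77796396e-06]), 'position': array([ 0.13696258, -0.48025391,  0.24741642]), 'tcp_rot': array([ 9.90365884e-01,  1.38471366e-01, -1.35959159e-04, -1.03816749e-03]), 'ft_force': array([ 0.59155054,  0.33714771, -0.18888262]), 'moment': array([ 0.01245227,  0.0222336 , -0.02023739]), 'opening': 0.0852431101681383}
top [[441.88781489   0.         284.34087306]
 [  0.         441.88781489 205.58578136]
 [  0.           0.           1.        ]] [[-0.01681002 -0.99983379  0.00705815]
 [-0.98694792  0.01546179 -0.16029578]
 [ 0.16016001 -0.00966061 -0.98704379]] [0.04179388 0.58930174 1.01720568]
scene [[484.77082956   0.         286.47927569]
 [  0.         484.77082956 222.28308495]
 [  0.           0.           1.        ]] [[ 0.53250237  0.84632066 -0.01351135]
 [ 0.58003354 -0.37648783 -0.72236972]
 [-0.61644328  0.37682656 -0.69137503]] [-0.32610555 -0.26743691  1.30905807]
```

View pics/top0.png

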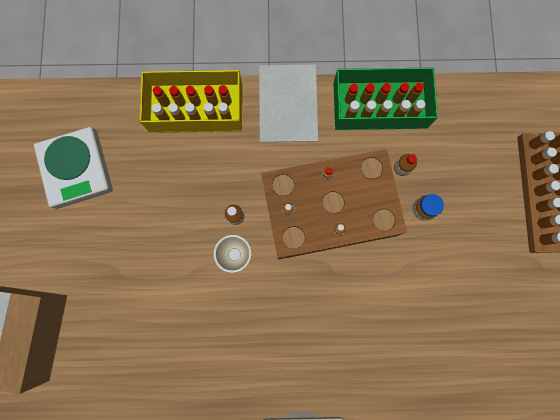

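View pics/scene0.png

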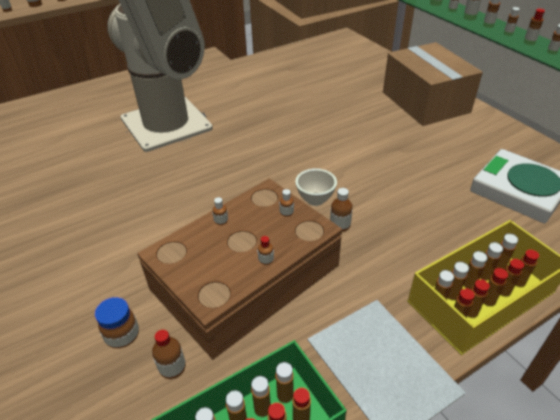

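The top view shows the caps at about (333,202), (283,185), (372,168), (293,237) and (384,219). In the scene view they are at about (242,242), (309,231), (214,294), (264,198) and (171,252). The vials stand between the caps. I'll fit the cabinet pose from both views.

```bash
cat > h.py <<'E'
import numpy as np
from station import env
from scipy.spatial.transform import Rotation as Ro
W=np.array([(0,0),(.062,.105),(.062,-.105),(-.062,.105),(-.062,-.105)])
def wells(p,z=.098):
    c,s=np.cos(p[2]),np.sin(p[2]);return np.c_[W@np.array([[c,s],[-s,c]])+p[:2],np.full(5,z)]
def proj(P,c):
    q=P@c["R"].T+c["t"];q=q@c["camera_matrix"].T;return q[:,:2]/q[:,2:]
def rel(target):
    s=env.read_state();R=Ro.from_quat(s["tcp_rot"]);return R.inv().apply(target-s["position"])*100
E
python3 - <<'E'
from h import *
from scipy.optimize import least_squares
o={"top":[(333,202),(283,185),(372,168),(293,237),(384,219)],"scene":[(242,242),(309,231),(214,294),(264,198),(171,252)]}
cs={n:env.snapshot(n) for n in o}
def f(p,ns=("top","scene")):return np.concatenate([(proj(wells(p),cs[n])-o[n]).ravel() for n in ns])
for ns in(("top","scene"),("top",),("scene",)):
    r=least_squares(f,[.5,-.1,.2],args=(ns,));print(ns,r.x,np.abs(r.fun).max())
    if len(ns)==2:p=r.x
print(wells(p));np.save("p.npy",p)
s=env.read_state();R=Ro.from_quat(s["tcp_rot"]);print(R.as_matrix(),np.arctan2(*R.as_matrix()[1::-1,0]))
for w in wells(p,.2):print(rel(w))
E
```

```text
('top', 'scene') [ 0.58944981 -0.07809739  0.17634245] 1.0215202401643637
('top',) [ 0.58834365 -0.07945343  0.17694642] 0.5773018633069569
('scene',) [ 0.59031836 -0.07741641  0.1752855 ] 0.7099305425400644
[[ 0.58944981 -0.07809739  0.098     ]
 [ 0.63206816  0.03615091  0.098     ]
 [ 0.66890845 -0.17059239  0.098     ]
 [ 0.50999117  0.0143976   0.098     ]
 [ 0.54683145 -0.1923457   0.098     ]]
[[ 9.61661791e-01  2.74237983e-01 -3.59278045e-04]
 [ 2.74238218e-01 -9.61660956e-01  1.26707882e-03]
 [ 1.97747006e-06 -1.31702905e-03 -9.99999133e-01]] 0.2777974610341504
[ 54.54252536 -26.28246272   4.80878835]
[ 61.77409514 -36.1005191    4.82173333]
[ 59.64719296 -15.20852231   4.79421373]
[ 49.43785776 -37.35640313   4.82336297]
[ 47.31095558 -16.46440635   4.79584337]
```

The two views agree to about 2 mm, and the fit is well inside the clearance of the wells. I'll close the gripper and go above the front-right cap first.

Request:
drive_tool(xyz=[[47.3,-16.5,2.3],[47.3,-16.5,2.3],[47.3,-16.5,2.3],[47.3,-16.5,2.3],[47.3,-16.5,2.3],[47.3,-16.5,2.3],[47.3,-16.5,2.3],[47.3,-16.5,2.3],[47.3,-16.5,2.3],[47.3,-16.5,2.3],[47.3,-16.5,2.3],[47.3,-16.5,2.3],[47.3,-16.5,2.3],[47.3,-16.5,2.3],[47.3,-16.5,2.3],[47.3,-16.5,2.3],[47.3,-16.5,2.3],[47.3,-16.5,2.3]], rotation=[[0,0,0],[0,0,0],[0,0,0],[0,0,0],[0,0,0],[0,0,0],[0,0,0],[0,0,0],[0,0,0],[0,0,0],[0,0,0],[0,0,0],[0,0,0],[0,0,0],[0,0,0],[0,0,0],[0,0,0],[0,0,0]], grip=[1,1,1,1,1,1,1,1,1,1,1,1,1,1,1,1,1,1])

```text
t: 1.7
position: [0.5457, -0.1932, 0.2254]
tcp_rot: [0.991, 0.137, 0.0, -0.001]
ft_force: [0.1, 0.7, 0.8]
opening: 0.0001
```

```bash
python3 - <<'E'
from h import *
import cv2
s=env.read_state();print(s["t"],s["position"],s["ft_force"],s["opening"])
c=env.snapshot("wrist");im=c["pixels"][:,:,::-1].copy()
T=np.linalg.inv(c["tool_from_camera"]);R=Ro.from_quat(s["tcp_rot"]).as_matrix()
w=wells(np.load("p.npy"))
tool=(w-s["position"])@R;tool=np.vstack([tool,[0,0,.017]])
q=tool@T[:3,:3].T+T[:3,3];q=q@c["camera_matrix"].T;q=q[:,:2]/q[:,2:];print(q)
for u in q:
    if abs(u).max()<2000:cv2.drawMarker(im,tuple(int(v) for v in u),(0,255,0),0,12,1)
cv2.imwrite("pics/w1.png",im)
for x in w:print(rel(x+[0,0,.017]))
E
```

```text
1.7 [ 0.54574763 -0.19318736  0.22541719] [0.11043898 0.65525876 0.84720568] 6.880685557308458e-05
[[128.58810303  97.66958405]
 [-53.02940028 -30.03153373]
 [301.04580269   9.0850943 ]
 [-22.84084349 175.45246059]
 [280.58736049 204.54515895]
 [281.86153152 282.12618922]]
[ 7.32269675 -9.86958117 11.05626224]
[ 14.53442289 -19.70222352  11.06852176]
[12.44971828  1.19403368 11.04750921]
[  2.19567521 -20.93319602  11.06501527]
[ 0.1109706  -0.03693881 11.04400271]
```

View pics/w1.png

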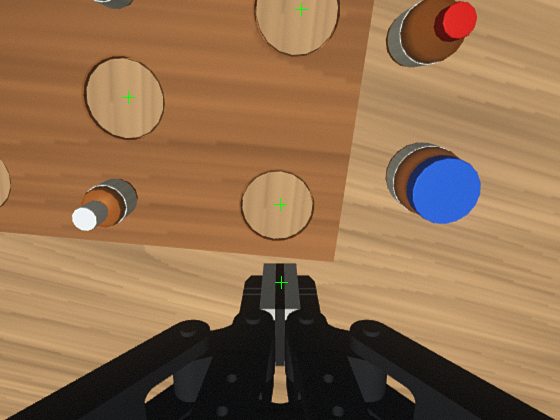

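The overlay matches the caps: predicted (280,204) against about (277,205) for the front-right cap. The fingers are shut and over it, so I'll go down to just above the cap.

Request:
drive_tool(xyz=[[0.1,0,3.5],[0.1,0,7],[0.1,0,9.5],[0.1,0,10.4],[0.1,0,10.4],[0.1,0,10.4]], rotation=[[0,0,0],[0,0,0],[0,0,0],[0,0,0],[0,0,0],[0,0,0]], grip=[1,1,1,1,1,1])

```text
t: 2.25
position: [0.547, -0.1932, 0.1222]
tcp_rot: [0.991, 0.137, 0.0, -0.0]
ft_force: [0.5, -0.6, -0.1]
opening: -0.0001
```

Request:
drive_tool(xyz=[[0,0,0.2],[0,0,0.4],[0,0,0.6],[0,0,0.8],[0,0,0.8]], rotation=[[0,0,0],[0,0,0],[0,0,0],[0,0,0],[0,0,0]], grip=[1,1,1,1,1])

```text
t: 2.67
position: [0.5477, -0.1935, 0.1151]
tcp_rot: [0.991, 0.137, 0.001, 0.0]
ft_force: [0.1, -0.0, 2.6]
opening: 0.0003
```

Request:
drive_tool(xyz=[[0,0,0.1],[0,0,0.2],[0,0,0.3],[0,0,0.3]], rotation=[[0,0,0],[0,0,0],[0,0,0],[0,0,0]], grip=[1,1,1,1])

```text
t: 3.0
position: [0.5477, -0.1934, 0.115]
tcp_rot: [0.991, 0.137, 0.002, 0.001]
ft_force: [-5.6, 1.9, 14.3]
opening: -0.0001
```

The front-right cap is rigid: 14 N at z=0.115 with no movement. Next is the centre cap, so lift, cross over and come down.

Request:
drive_tool(xyz=[[0,0,-3],[0,0,-7],[0,0,-8.5],[2.4,-3.3,-8.5],[4.8,-6.6,-8.5],[7.1,-9.8,-8.5],[7.1,-9.8,-8.5],[7.1,-9.8,-8.5],[7.1,-9.8,-5],[7.1,-9.8,-2],[7.1,-9.8,-0.6],[7.1,-9.8,-0.6],[7.1,-9.8,-0.6]], rotation=[[0,0,0],[0,0,0],[0,0,0],[0,0,0],[0,0,0],[0,0,0],[0,0,0],[0,0,0],[0,0,0],[0,0,0],[0,0,0],[0,0,0],[0,0,0]], grip=[1,1,1,1,1,1,1,1,1,1,1,1,1])

```text
t: 4.08
position: [0.5885, -0.0809, 0.1206]
tcp_rot: [0.991, 0.136, 0.001, 0.0]
ft_force: [1.0, -0.3, 1.3]
opening: 0.0
```

Request:
drive_tool(xyz=[[0,0,0.2],[0,0,0.4],[0,0,0.6],[0,0,0.8],[0,0,0.9],[0,0,0.9]], rotation=[[0,0,0],[0,0,0],[0,0,0],[0,0,0],[0,0,0],[0,0,0]], grip=[1,1,1,1,1,1])

```text
t: 4.58
position: [0.5893, -0.0813, 0.1151]
tcp_rot: [0.991, 0.136, 0.003, 0.001]
ft_force: [-3.9, 0.4, 12.8]
opening: 0.0
```

The centre cap is rigid too (12.8 N, no movement). Next is back-left.

Request:
drive_tool(xyz=[[0,0,-3],[0,0,-7],[0,0,-8.5],[2.4,-3.4,-8.5],[4.8,-6.8,-8.5],[7.3,-10.1,-8.5],[7.3,-10.1,-8.5],[7.3,-10.1,-8.5],[7.3,-10.1,-5],[7.3,-10.1,-2],[7.3,-10.1,-0.6],[7.3,-10.1,-0.6],[7.3,-10.1,-0.6]], rotation=[[0,0,0],[0,0,0],[0,0,0],[0,0,0],[0,0,0],[0,0,0],[0,0,0],[0,0,0],[0,0,0],[0,0,0],[0,0,0],[0,0,0],[0,0,0]], grip=[1,1,1,1,1,1,1,1,1,1,1,1,1])

```text
t: 5.67
position: [0.6315, 0.0344, 0.1208]
tcp_rot: [0.991, 0.136, 0.002, 0.001]
ft_force: [0.8, -0.5, 0.6]
opening: 0.0
```

Request:
drive_tool(xyz=[[0,0,0.2],[0,0,0.4],[0,0,0.6],[0,0,0.8],[0,0,0.9],[0,0,0.9]], rotation=[[0,0,0],[0,0,0],[0,0,0],[0,0,0],[0,0,0],[0,0,0]], grip=[1,1,1,1,1,1])

```text
t: 6.17
position: [0.6324, 0.0341, 0.1151]
tcp_rot: [0.991, 0.136, 0.004, 0.002]
ft_force: [-4.0, -0.7, 9.4]
opening: 0.0003
```

The back-left cap is rigid (9.4 N, stopped at the same height). Next is front-left.

Request:
drive_tool(xyz=[[0,0,-3],[0,0,-7],[0,0,-9],[-4,-0.5,-9],[-8,-1,-9],[-12.2,-1.5,-9],[-12.2,-1.5,-9],[-12.2,-1.5,-9],[-12.2,-1.5,-5],[-12.2,-1.5,-2],[-12.2,-1.5,-0.6],[-12.2,-1.5,-0.6],[-12.2,-1.5,-0.6]], rotation=[[0,0,0],[0,0,0],[0,0,0],[0,0,0],[0,0,0],[0,0,0],[0,0,0],[0,0,0],[0,0,0],[0,0,0],[0,0,0],[0,0,0],[0,0,0]], grip=[1,1,1,1,1,1,1,1,1,1,1,1,1])

```text
t: 7.25
position: [0.5119, 0.0159, 0.1203]
tcp_rot: [0.991, 0.136, 0.004, 0.002]
ft_force: [-0.7, 0.3, -0.2]
opening: 0.0002
```

Request:
drive_tool(xyz=[[0,0,0.2],[0,0,0.4],[0,0,0.6],[0,0,0.8],[0,0,0.9],[0,0,0.9]], rotation=[[0,0,0],[0,0,0],[0,0,0],[0,0,0],[0,0,0],[0,0,0]], grip=[1,1,1,1,1,1])

```text
t: 7.75
position: [0.5135, 0.016, 0.115]
tcp_rot: [0.991, 0.136, 0.006, 0.002]
ft_force: [-4.6, -0.2, 17.3]
opening: -0.0001
```

The front-left cap is rigid as well, so the catch must be back-right. I'll cross over high and check the pose there.

Request:
drive_tool(xyz=[[0,0,-3],[0,0,-7],[0,0,-9.5],[1.6,3.7,-9.5],[3.2,7.4,-9.5],[4.9,11.1,-9.5],[6.5,14.8,-9.5],[8.1,18.5,-9.5],[9.8,22.2,-9.5],[9.8,22.2,-9.5],[9.8,22.2,-9.5]], rotation=[[0,0,0],[0,0,0],[0,0,0],[0,0,0],[0,0,0],[0,0,0],[0,0,0],[0,0,0],[0,0,0],[0,0,0],[0,0,0]], grip=[1,1,1,1,1,1,1,1,1,1,1])

```text
t: 8.67
position: [0.6669, -0.1734, 0.21]
tcp_rot: [0.991, 0.134, 0.005, 0.002]
ft_force: [-0.8, -0.4, -0.5]
opening: 0.0001
```

```bash
python3 - <<'E'
from h import *
s=env.read_state();R=Ro.from_quat(s["tcp_rot"]);print(s["position"],rel(wells(np.load("p.npy"))[2]+[0,0,.017]))
M=R.as_matrix();print("tilt fix rotvec",R.inv().apply(np.cross(M[:,2],[0,0,-1])))
E
```

```text
[ 0.66690919 -0.17338351  0.2100453 ] [ 0.17304466 -0.25914637  9.50562313]
tilt fix rotvec [ 4.54809710e-03 -9.87762600e-03 -1.06254271e-21]
```

Request:
drive_tool(xyz=[[0.2,-0.3,3],[0.2,-0.3,6],[0.2,-0.3,8.2],[0.2,-0.3,8.9],[0.2,-0.3,8.9],[0.2,-0.3,8.9]], rotation=[[0.005,-0.01,0],[0.005,-0.01,0],[0.005,-0.01,0],[0.005,-0.01,0],[0.005,-0.01,0],[0.005,-0.01,0]], grip=[1,1,1,1,1,1])

```text
t: 9.17
position: [0.6692, -0.1694, 0.1227]
tcp_rot: [0.991, 0.135, 0.001, -0.0]
ft_force: [-0.8, -0.3, 1.3]
opening: 0.0001
```

Request:
drive_tool(xyz=[[0,0,0.2],[0,0,0.4],[0,0,0.6],[0,0,0.8],[0,0,0.9],[0,0,1.0],[0,0,1.1],[0,0,1.2],[0,0,1.3],[0,0,1.3]], rotation=[[0,0,0],[0,0,0],[0,0,0],[0,0,0],[0,0,0],[0,0,0],[0,0,0],[0,0,0],[0,0,0],[0,0,0]], grip=[1,1,1,1,1,1,1,1,1,1])

```text
t: 10.0
position: [0.6695, -0.1695, 0.1097]
tcp_rot: [0.991, 0.135, 0.001, 0.0]
ft_force: [0.6, 0.1, 2.2]
opening: -0.0001
```

The back-right cap gives. I'll press on to the hard stop.

Request:
drive_tool(xyz=[[0,0,0.1],[0,0,0.2],[0,0,0.3],[0,0,0.4],[0,0,0.4]], rotation=[[0,0,0],[0,0,0],[0,0,0],[0,0,0],[0,0,0]], grip=[1,1,1,1,1])

```text
t: 10.42
position: [0.6696, -0.1695, 0.1091]
tcp_rot: [0.991, 0.135, 0.002, 0.001]
ft_force: [-5.8, 1.8, 15.1]
opening: -0.0002
```

It stopped hard at z=0.109, 6 mm below the rigid level, with 15 N. Now I'll lift away, then check with pictures.

Request:
drive_tool(xyz=[[0,0,-2],[0,0,-5],[0,0,-9],[0,0,-12],[0,3,-13],[0,7,-13],[0,11,-13],[0,15,-13],[0,15,-13],[0,15,-13],[0,15,-13]], rotation=[[0,0,0],[0,0,0],[0,0,0],[0,0,0],[0,0,0],[0,0,0],[0,0,0],[0,0,0],[0,0,0],[0,0,0],[0,0,0]], grip=[1,1,1,1,1,1,1,1,1,1,1])

```text
t: 11.33
position: [0.7086, -0.3141, 0.2367]
tcp_rot: [0.991, 0.134, 0.0, -0.001]
ft_force: [0.3, 0.5, -0.2]
opening: -0.0003
```

```bash
python3 - <<'E'
from h import *
import cv2
s=env.read_state();print(s["t"],s["position"],s["ft_force"])
for n in("top","scene"):cv2.imwrite(f"pics/{n}1.png",env.snapshot(n)["pixels"][:,:,::-1])
a=[cv2.imread(f"pics/top{i}.png")[120:290,190:460] for i in(0,1)]
b=[cv2.imread(f"pics/scene{i}.png")[150:400,70:370] for i in(0,1)]
f=lambda l,h:np.hstack([cv2.resize(i,(400,h)) for i in l])
cv2.imwrite("pics/cmp.png",np.vstack([f(a,252),f(b,333)]))
E
```

```text
11.3333 [ 0.70859117 -0.3140901   0.236661  ] [ 0.30758931  0.46934708 -0.19820684]
```

View pics/cmp.png

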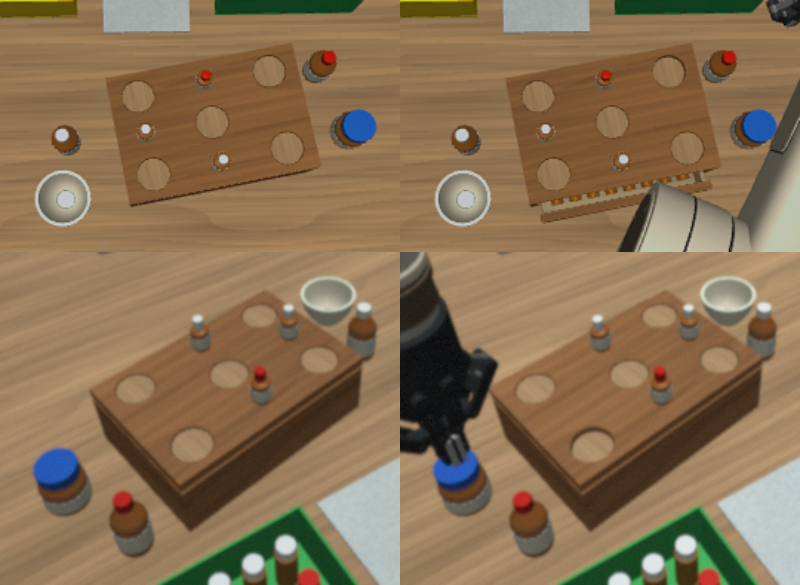

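The before/after picture (before on the left) shows the drawer standing out at the front, at about (625,195). The back-right cap has sunk, at about (592,446). Every bottle, the jar and the mortar are in the same places, and the hand is clear.

```bash
python3 -c "
from station import env
print(env.sign_off())"
```

```text
the job is handed in; nothing more can be done
None
```

The catch is the back-right cap. I pressed it fully home, the drawer came out, and I handed the job in at about 11.4 s of the 54 s allowed.

- **Finding the catch:** I felt the caps with shut fingertips in the order front-right, centre, back-left, front-left, back-right. The first four stopped at TCP z = 0.115 m under 9 to 17 N. The back-right one gave way and stopped hard at 0.109 m under 15 N, which is the full 6 mm.
- **Final picture:** compared by eye with the start, the drawer stands open and no bottle, jar or mortar has visibly moved.
- **Hand clear:** the hand was well away from everything, with a wrist force of about 0.6 N, which is sensor noise.
- **Not measured:** I did not measure the drawer's opening directly. The full 6 mm press implies about 30 mm.

No check failed or disagreed. The two cameras' cabinet positions differed by about 2–3 mm, well within what the wells allow.

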